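# Tip the binder's weight over the fence onto the portfolio

## Task

Lay the mustard-coloured covered brick on the freshly glued portfolio: push it up to the steel fence and tip it forward over the fence edge, so that it ends lying flat on its broad side on the blue portfolio, square to the fence, with its foot end still at the fence. Tip it rather than lifting it off the table, and leave the grey and the red brick standing where they are.

Things in the scene. Friction and masses are not known exactly. Their poses are not given: they have to be found in the camera images.
- mustard_weight: Loose brick covered in mustard-yellow cloth, two dark brown bands, 50 (x) x 72 (y) x 110 mm tall (z), about 0.75 kg, standing on its small end. Origin: centre of that foot end; z runs up its length. Stands in any of three places 140 mm apart along the fence, a 72 mm face turned to it within 7 degrees, 13 to 42 mm short of it. Slides if pushed low; stopped by the fence it tips if pushed high, and falls by itself beyond about 30 degrees
- grey_weight: The same kind of brick in grey cloth with black bands: 50 (x) x 72 (y) x 110 mm tall (z), about 0.75 kg, standing on its small end. Origin: centre of that foot end; z runs up its length. Leave it alone
- red_weight: The same kind of brick in dark red cloth with cream bands: 50 (x) x 72 (y) x 110 mm tall (z), about 0.75 kg, standing on its small end. Origin: centre of that foot end; z runs up its length. Leave it alone
- jig: Fixed: steel fence strip 10 mm high, 20 deep, 440 long; behind it, level with its top, a blue cloth portfolio 200 mm deep, 440 long, then a wooden stop 16 mm high. Origin: at table level, middle of the fence's near face (towards the robot). x: level, square to the fence, away from the robot over the portfolio; y along the fence; z up
Mind the look-alikes: they are no part of the job. There is more than one size of the mustard_weight; the job needs the largest.

How it is judged:
By the outcome, as a careful person would: the job done as asked, in the order asked, and still so for the second after the job is handed in, with the robot touching nothing.
It also fails if it takes over 35 s, if anything falls off the work surface, if the arm or the gripper's body presses on something with over 40 N, if the wrist force passes 120 N, or if a joint passes its speed limit or range.

## Robot

A 6-joint arm with a two-finger parallel gripper is mounted at the origin on the work surface. World frame = base frame: x ahead of the robot, y to its left, z up, the work surface at z = 0. Lengths are in mm, angles in rad, forces in N, time in s.
With the tool pointing down it reaches from about 350 to 975 mm from the base axis. Payload 7.1 kg.
Tool frame: the origin (TCP) lies midway between the tips of the shut fingers; the grasp point (between the pads) lies pinch_z behind it (pinch_z is the distance from the TCP to the grasp point, in mm); z points along the fingers, y is the line along which they close (so a half turn about z gives the same grasp; the last joint's range is limited). The gripper opens to 88 mm and grips with 3 to 60 N. Pads are 20 mm wide; open, the fingers measure 115 mm over their backs; the gripper's body (75 mm by 178 mm) begins 61 mm behind the grasp point.
Start: joints at [-1.266, 0.423, 1.63, -0, 1.089, -0.019], TCP at [198.874, -592.498, 222.675] pointing down, gripper open.
Joint ranges: [-3, 3], [-0.9, 2.11], [0.09, 2.58], [-1.31, 4.45], [0.11, 2.69], [-2.54, 2.54]. Speed limits (rad/s): [2.39, 2.39, 3.01, 3.14, 3.14, 3.14].

## Interface

Orientations are given as a rotation vector (axis times angle).
In Python, from workcell import get_obs, get_image, close_job, pinch_z gives the robot as it stands.
- The arm moves only by the tool jog_arm, never from a script. Its argument "commands" is a list of rows, each a list of 3 entries, a list of its own where there are three numbers: the gripper command: -1 is shut, 1 is fully open, values between are in proportion, then the shift along the tool's x, y, z as a fraction of full scale, then the turn, a rotation vector about the tool's x, y, z as a fraction of full scale. In form: [[gripper, [tx, ty, tz], [rx, ry, rz]], ...]. A call has 1 to 10 rows; each row shifts and turns the commanded pose from where the row before left it, along the tool's axes as they then stand; what a row does not reach is not made up. Full scale, the value 1, is 0.1 m for a shift and 45 degrees for a turn. A row lasts 1/10 s, in which the tool goes at most 50 mm and 8.59 degrees, less where a joint would pass 70% of its speed; a pose out of reach is approached as far as the arm can. A call with a number of a shift or a turn outside -1 to 1 is refused whole. A call with a gripper value outside its range is refused whole. The fingers move at their own pace and stop on an object; the grip force is fixed at half the most. Time passes only in rows, so rows that do not move let the fingers close. It gives the time, the measured TCP pose, the force, the opening and the grip force at its end, in the units of the state.
- get_obs(): the state, without advancing time (a new reading comes with each control period).
- get_image(name): name is "scene" or "top" or "wrist"; returns a dict with "image" (480x640x3 uint8, blue, green, red), "z_map" (480x640 float32, mm along the optical axis (not along the pixel's ray), 0 where there is no reading), "intrinsics" (3x3 intrinsics, pixels), "eye" and "orientation" of the camera in the world; the wrist camera has in their place "mount" (4x4, takes a point from camera to tool coordinates, whose origin is the TCP and whose axes are the flange's). Camera axes: x right, y down, z forward; pixel columns grow to the right and rows downward; lengths in mm; the calibration is good to about 2 mm. A picture is of the moment at which its call begins: read the wrist's pose just before it.
- close_job(): hands the job in; it is judged then, once.
The state is a dict: "t": time; "qpos": joint angles; "qvel": joint speeds; "joint_torque": joint torques, N m; "ee_pos": TCP position; "orientation": TCP orientation; "ft_force": force on the tool from outside, world axes, zero at the start; "moment": the same for the moment, N m; "width": finger opening in mm; "grasp_force": force on a finger pad.
Only numpy, scipy, OpenCV 4.12 (cv2) and the standard library are available. Lean on these libraries where they do the work, as an engineer would, in place of code of your own. Each camera call takes 0.05 s, during which the arm holds its last target. There are 200 camera calls.

## Working session

There is one attempt and no reset: what is moved stays moved. The work goes in short steps, Python scripts to look and compute and a tool call to move; the robot and the scene stay as the last step left them, time stands still between calls to the robot, and variables do not carry over. Pictures are saved under pics/ and viewed, at most 10 in all, crops included, and the job is handed in when it is done.

Besides the shell and the picture viewer there is one more tool, called as name(argument=value, ...), one argument or row to a line, values as JSON. jog_arm: Moves the arm, as the interface text tells. Its arguments: {"type":"object","properties":{"commands":{"type":"array","items":{"type":"array"}}},"required":["commands"]}

```bash
mkdir -p pics; ls; cat > h.py <<'E'
import numpy as np,cv2
from scipy.spatial.transform import Rotation as R
from workcell import *
def pts(d):
    K=np.array(d["intrinsics"]);z=d["z_map"].astype(float)
    v,u=np.mgrid[:480,:640]
    c=np.stack([(u-K[0,2])/K[0,0]*z,(v-K[1,2])/K[1,1]*z,z],-1)
    o=np.array(d["orientation"]);
    M=o if o.shape==(3,3) else R.from_rotvec(o).as_matrix()
    return c@M.T+np.array(d["eye"])
E
python3 - <<'E'
from h import *
for n in("top","scene"):
    d=get_image(n);cv2.imwrite(f"pics/{n}0.png",d["image"]);np.savez(f"{n}0.npz",**{k:np.array(v) for k,v in d.items()})
    print(n,d["eye"],d["orientation"],d["intrinsics"]);P=pts(d);print(P[240,320],P[400,320])
print(pinch_z);print(get_obs())
E
```

```text
pics
top [370.078956    73.94548522 768.42285569] [-2.16885603  2.12283284 -0.22289813] [[453.77413096   0.         310.84680015]
 [  0.         453.77413096 244.63213644]
 [  0.           0.           1.        ]]
[492.79426558  39.30414453 110.75818896] [249.03069646  29.47072949  -1.12707132]
scene [ 716.85149628 -248.59702702  562.48056644] [-2.38581159 -0.77366881  0.23664689] [[474.96234651   0.         316.12945515]
 [  0.         474.96234651 237.98159847]
 [  0.           0.           1.        ]]
[522.66727457  45.22226471  94.65577812] [622.08449774 -91.66087526  11.69994055]
18.700000000000003
{'t': 0.1, 'qpos': array([-1.26599152e+00,  4.23758114e-01,  1.63058558e+00,  4.11464649e-06,
        1.08858132e+00, -1.90053150e-02]), 'qvel': array([ 0.00012414, -0.00143711, -0.00182282,  0.00174994, -0.00010144,
        0.00108354]), 'joint_torque': array([ 3.08515182e-04, -5.45615780e+01, -2.74323893e+01,  6.45508175e-02,
        1.88509090e-02, -4.41171630e-05]), 'ee_pos': array([ 198.74034525, -592.05016812,  221.99436162]), 'orientation': array([-3.09920527e+00, -5.06204842e-01,  2.92264789e-04]), 'ft_force': array([-0.39450618,  0.22301739,  0.27791324]), 'moment': array([0.04203606, 0.00963741, 0.02212458]), 'grasp_force': 0.0, 'width': 87.83212902418518}
```

View pics/top0.png

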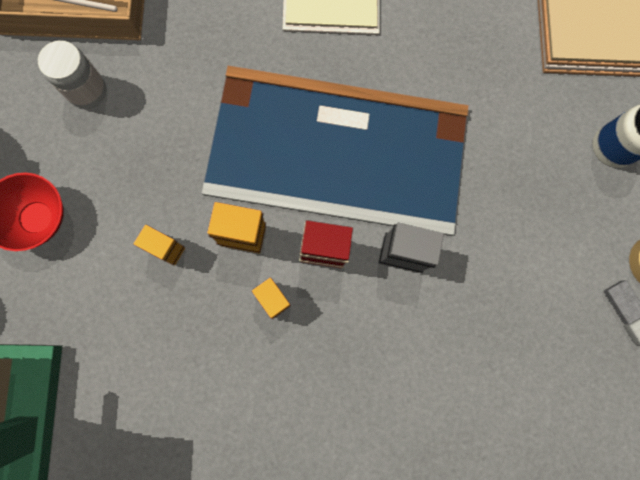

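View pics/scene0.png

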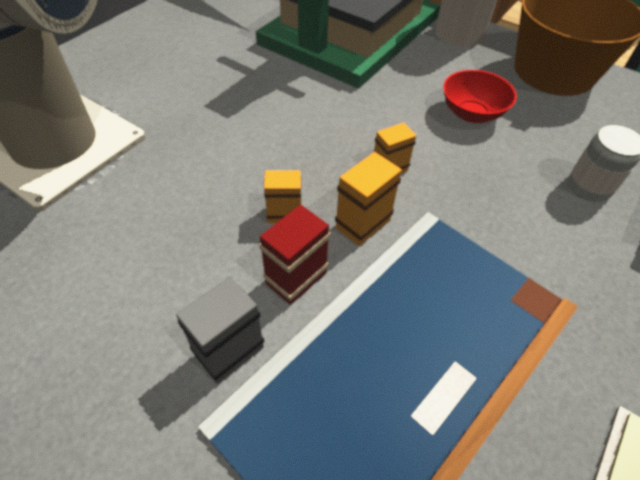

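Candidates for the mustard brick, by pixel in the top view, are A (237,226), B (158,244) and C (271,297). A looks the largest and stands at the fence in line with the red (327,243) and grey (415,245) bricks. Next I'll measure the sizes and confirm in a crop.

```bash
python3 - <<'E'
from h import *
d=dict(np.load("top0.npz"));P=pts(d);im=d["image"];hsv=cv2.cvtColor(im,cv2.COLOR_BGR2HSV)
print(hsv[222,237],hsv[240,320],hsv[238,415],hsv[150,300],hsv[195,230])
def face(n,c,r=45):
    z0=np.median(P[c[1]-3:c[1]+4,c[0]-3:c[0]+4,2]);m=(abs(P[...,2]-z0)<7)
    v,u=np.mgrid[:480,:640];m&=(abs(u-c[0])<r)&(abs(v-c[1])<r)
    k,l=cv2.connectedComponents(m.astype(np.uint8));m=l==l[c[1],c[0]]
    rc=cv2.minAreaRect(P[m][:,:2].astype(np.float32))
    print(n,"z",z0.round(1),"c",np.round(rc[0],1),"sz",np.round(rc[1],1),"ang",round(rc[2],2),m.sum())
for n,c in dict(A=(237,222),B=(155,242),C=(270,296),red=(327,240),grey=(418,242)).items(): face(n,c)
# fence: blue region + pale strip
b=((hsv[...,0]>95)&(hsv[...,0]<125)&(hsv[...,1]>110)).astype(np.uint8)
k,l,s,ce=cv2.connectedComponentsWithStats(b);
m=l==l[160,290]; q=P[m];rc=cv2.minAreaRect(q[:,:2].astype(np.float32));print("blue z",np.median(q[:,2]),rc)
# fence near/far edges: scan columns for pale strip
K=d["intrinsics"];M=R.from_rotvec(d["orientation"]).as_matrix();e=d["eye"]
def ray(u,v,z):
    r=M@np.array([(u-K[0,2])/K[0,0],(v-K[1,2])/K[1,1],1]);return (e+r*(z-e[2])/r[2])[:2]
w=((hsv[...,2]>165)&(hsv[...,1]<50)).astype(np.uint8)
k,l,s,ce=cv2.connectedComponentsWithStats(w);
for i in range(1,k):
    if s[i,4]>300: print(i,s[i],ce[i])
i=l[190,225]
print(i)
if i:
    ne=[];fa=[]
    for u in range(215,450,4):
        vs=np.nonzero(l[:,u]==i)[0]
        if len(vs): fa.append(ray(u,vs[0]-.5,10));ne.append(ray(u,vs[-1]+.5,10))
    for nm,a in(("near",ne),("far",fa)):
        a=np.array(a,np.float32);f=cv2.fitLine(a,cv2.DIST_HUBER,0,.1,.01).ravel();print(nm,f,np.degrees(np.arctan2(f[1],f[0])))
    c=np.argwhere(l==i)[:,::-1];q=np.array([ray(u,v,10) for u,v in c]);print(cv2.minAreaRect(q.astype(np.float32)),cv2.boxPoints(cv2.minAreaRect(q.astype(np.float32))))
s=dict(np.load("scene0.npz"))["image"][100:260,240:440];cv2.imwrite("pics/crop.png",cv2.resize(s,None,fx=3.5,fy=3.5,interpolation=3))
E
```

```text
[ 20 187 231] [  0 190 154] [ 23  15 140] [104 118 106] [ 26  20 206]
A z 109.3 c [517.8 167.3] sz [72.4 50.6] ang 80.48 1635
B z 77.6 c [490.6 293.4] sz [51.9 35.3] ang 63.1 798
C z 77.6 c [409.6 112.3] sz [51.4 35.5] ang 37.17 795
red z 109.5 c [494.6  29.6] sz [72.  50.5] ang 82.56 1617
grey z 109.7 c [ 492.1 -105.3] sz [72.2 50.4] ang 78.03 1616
blue z 9.707721092309725 ((653.660400390625, 10.093017578125), (401.60528564453125, 420.3514404296875), 33.617149353027344)
2 [282   0  97  33 575] [325.35826087  24.80869565]
3 [  37   41   43   37 1271] [58.03540519 59.03855232]
10 [622 105  18  42 420] [630.94285714 125.7952381 ]
11 [317 106  52  23 802] [342.80049875 117.02369077]
12 [ 202  183  253   51 2695] [325.18923933 207.38293135]
12
near [ 1.3603336e-01  9.9070424e-01  5.4875226e+02 -5.1419044e+01] 82.18162
far [1.3982034e-01 9.9017692e-01 5.7842480e+02 2.4784016e+01] 81.96255
((568.156494140625, 20.8017578125), (439.64471435546875, 19.63300132751465), 82.01497650146484) [[ 527.89874 -195.52565]
 [ 547.3414  -198.25294]
 [ 608.41425  237.12917]
 [ 588.9716   239.85646]]
```

View pics/crop.png

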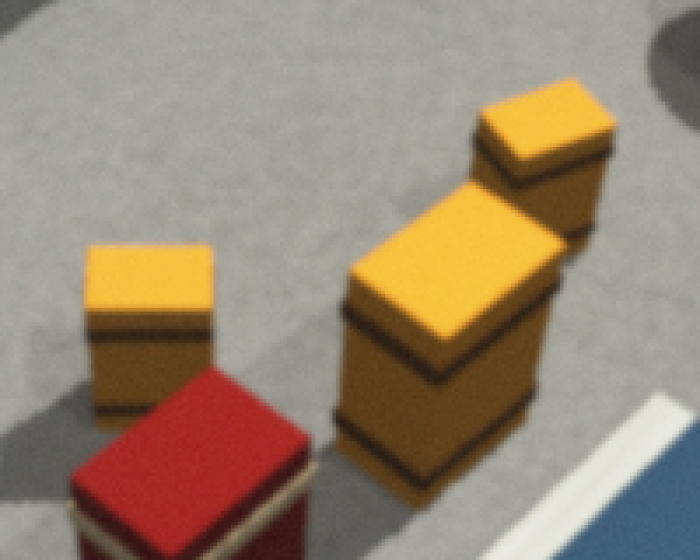

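The crop shows brick A at (455,340), tall with two dark brown bands. It measures 72x50x109 mm, which matches the brick asked for. B and C measure only 52x35x78 mm, so they are the look-alikes. The fence fits as 440x20 mm with its jig x axis at −8.0°. In jig coordinates A is at (−60,138), so the gap is about 35 mm and the skew about −1.5°.

The plan is to push low with two slightly parted fingers, with the tool tilted 20°, then raise the tool and push high.

jog_arm(
  commands=[
    [-0.23,[0,0,0],[0,0,0.147]],
    [-0.23,[0,0,0],[0,0,0.147]],
    [-0.23,[0,0,0],[0,0,0.147]],
    [-0.23,[0,0,0],[0,0,0.147]],
    [-0.23,[0.4,-0.25,0],[0,0,0]],
    [-0.23,[0.4,-0.25,0],[0,0,0]],
    [-0.23,[0.4,-0.25,0],[0,0,0]],
    [-0.23,[0.4,-0.25,0],[0,0,0]],
    [-0.23,[0,-0.45,0],[0,0,0]],
    [-0.23,[0,-0.45,0],[0,0,0]],
  ],
)

```text
t: 1.1
ee_pos: [384.4, -424.7, 221.8]
orientation: [-3.133, 0.215, 0.001]
ft_force: [0.2, 0.5, 1.1]
width: 33.9
grasp_force: 0.0
```

```bash
cat >> h.py <<'E'
N=np.array([np.cos(np.radians(-8)),np.sin(np.radians(-8)),0]);T=np.array([-N[1],N[0],0]);J=np.column_stack([N,T,[0,0,1]]);O=np.array([558.4,22.2,0])
def jig(p): return (np.asarray(p)-O)@J
def tool():
    o=get_obs();Rt=R.from_rotvec(o["orientation"]).as_matrix()
    print("t",o["t"],"jig tcp",jig(o["ee_pos"]).round(1),"toolx",(J.T@Rt[:,0]).round(3),"toolz",(J.T@Rt[:,2]).round(3),"F",(J.T@o["ft_force"]).round(1),"w",round(o["width"],1),"q",o["qpos"].round(2))
    return o,Rt
def need(x,y,z,tilt=None):
    o,Rt=tool();d=Rt.T@(O+J@np.array([x,y,z])-o["ee_pos"])/100;print("shift",d.round(3))
    if tilt is not None:
        a=np.radians(tilt);G=J@np.column_stack([[np.cos(a),0,np.sin(a)],[0,-1,0],[np.sin(a),0,-np.cos(a)]])
        print("turn",(np.degrees(R.from_matrix(Rt.T@G).as_rotvec())/45).round(3))
E
python3 -c "
from h import *
need(-112,138,150,20)"
```

```text
t 1.1 jig tcp [-110.1 -466.7  221.8] toolx [ 1.     0.003 -0.001] toolz [-0.001  0.001 -1.   ] F [0.1 0.5 1.1] w 33.9 q [-0.86  0.35  1.75  0.    1.05  0.85]
shift [-4.000e-03 -6.047e+00  7.220e-01]
turn [-0.001  0.445  0.003]
```

jog_arm(
  commands=[
    [-0.23,[0,-0.45,0],[0,0,0]],
    [-0.23,[0,-0.45,0],[0,0,0]],
    [-0.23,[0,-0.45,0],[0,0,0]],
    [-0.23,[0,-0.45,0],[0,0,0]],
    [-0.23,[0,-0.45,0],[0,0,0]],
    [-0.23,[0,-0.45,0],[0,0,0]],
    [-0.23,[0,-0.45,0],[0,0,0]],
    [-0.23,[0,-0.45,0],[0,0,0]],
    [-0.23,[0,-0.45,0],[0,0,0]],
    [-0.23,[0,-0.45,0],[0,0,0]],
  ],
)

```text
t: 2.1
ee_pos: [445.1, 21.3, 222.7]
orientation: [3.134, -0.217, -0.0]
ft_force: [1.1, 0.7, 0.4]
width: 33.8
grasp_force: 0.0
```

jog_arm(
  commands=[
    [-0.23,[0,-0.45,0],[0,0,0]],
    [-0.23,[0,-0.45,0],[0,0,0]],
    [-0.23,[0,-0.4,0],[0,0,0]],
    [-0.23,[0,-0.2,0],[0,0,0]],
    [-0.23,[0,0,0],[0,0.148,0]],
    [-0.23,[0,0,0],[0,0.148,0]],
    [-0.23,[0,0,0],[0,0.148,0]],
    [-0.23,[0,0,0],[0,0,0]],
  ],
)

```text
t: 2.9
ee_pos: [462.8, 167.6, 221.3]
orientation: [3.063, -0.208, 0.536]
ft_force: [-0.3, 0.8, 0.5]
width: 33.9
grasp_force: 0.0
```

```bash
python3 -c "
from h import *
need(-112,138,150,20)
need(-112,138,27,20)"
```

```text
t 2.9 jig tcp [-114.9  130.7  221.3] toolx [0.94  0.004 0.34 ] toolz [ 0.34  -0.001 -0.94 ] F [-0.4  0.7  0.5] w 33.9 q [ 0.44  0.12  2.11 -0.32  0.64  2.38]
shift [-0.214 -0.075  0.68 ]
turn [0.001 0.003 0.006]
t 2.9 jig tcp [-114.9  130.7  221.3] toolx [0.94  0.004 0.34 ] toolz [ 0.34  -0.001 -0.94 ] F [-0.4  0.7  0.5] w 33.9 q [ 0.44  0.12  2.11 -0.32  0.64  2.38]
shift [-0.633 -0.077  1.837]
turn [0.001 0.003 0.006]
```

jog_arm(
  commands=[
    [-0.23,[0,-0.077,0],[0,0,0]],
    [-0.23,[-0.127,0,0.367],[0,0,0]],
    [-0.23,[-0.127,0,0.367],[0,0,0]],
    [-0.23,[-0.127,0,0.367],[0,0,0]],
    [-0.23,[0,0,0],[0,0,0]],
  ],
)

```text
t: 3.4
ee_pos: [472.7, 169.6, 108.2]
orientation: [3.076, -0.205, 0.507]
ft_force: [0.0, 0.1, -0.3]
width: 33.7
grasp_force: 0.0
```

```bash
python3 -c "
from h import *
need(-112,138,27,20)
d=get_image('scene');cv2.imwrite('pics/s1.png',d['image'])"
```

```text
t 3.4 jig tcp [-105.4  134.   108.2] toolx [0.947 0.006 0.32 ] toolz [ 0.32   0.006 -0.947] F [ 0.   0.1 -0.3] w 33.7 q [ 0.42  0.35  2.16 -0.46  0.38  2.54]
shift [-0.322 -0.037  0.749]
turn [-0.008  0.029  0.007]
```

View pics/s1.png

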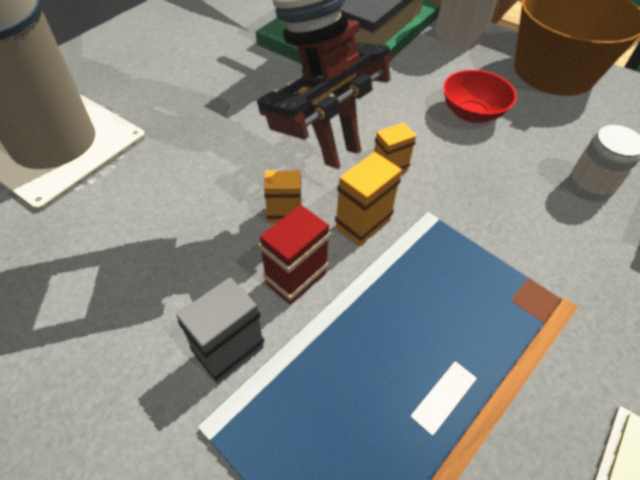

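The picture shows the gripper behind the large mustard brick (370,195), and nothing has moved. Joint 6 has reached its limit, so I'll raise the tool, turn it half round and use less tilt.

jog_arm(
  commands=[
    [-0.23,[0.1,0,-0.35],[0,0,0]],
    [-0.23,[0.1,0,-0.3],[0,0,0]],
    [-0.23,[0,0,0],[0,0,-0.19]],
    [-0.23,[0,0,0],[0,0,-0.19]],
    [-0.23,[0,0,0],[0,0,-0.19]],
    [-0.23,[0,0,0],[0,0,-0.19]],
    [-0.23,[0,0,0],[0,0,-0.19]],
    [-0.23,[0,0,0],[0,0,-0.19]],
    [-0.23,[0,0,0],[0,0,-0.19]],
    [-0.23,[0,0,0],[0,0,-0.19]],
  ],
)

```text
t: 4.45
ee_pos: [472.1, 171.4, 182.5]
orientation: [2.511, 1.484, 0.398]
ft_force: [-0.2, -0.0, -0.0]
width: 34.1
grasp_force: 0.0
```

jog_arm(
  commands=[
    [-0.23,[0,0,0],[0,0,-0.19]],
    [-0.23,[0,0,0],[0,0,-0.19]],
    [-0.23,[0,0,0],[0,0,-0.19]],
    [-0.23,[0,0,0],[0,0,-0.19]],
    [-0.23,[0,0,0],[0,0,-0.19]],
    [-0.23,[0,0,0],[0,0,-0.19]],
    [-0.23,[0,0,0],[0,0,-0.19]],
    [-0.23,[0,0,0],[0,0,-0.19]],
    [-0.23,[0,0,0],[0,0,-0.19]],
    [-0.23,[0,0,0],[0,0,-0.19]],
  ],
)

```text
t: 5.45
ee_pos: [472.1, 171.4, 182.5]
orientation: [0.806, 2.692, 0.09]
ft_force: [1.2, -0.2, 0.6]
width: 33.6
grasp_force: 0.0
```

```bash
sed -i 's/\[\[np.cos(a),0,np.sin(a)\],\[0,-1,0\]/[[-np.cos(a),0,-np.sin(a)],[0,1,0]/' h.py; python3 -c "
from h import *
need(-112,138,150,10)"
```

```text
t 5.45 jig tcp [-106.2  135.7  182.5] toolx [-0.854  0.43  -0.292] toolz [ 0.329  0.013 -0.944] F [1.2 0.  0.6] w 33.6 q [ 0.43  0.2   2.12 -0.33  0.55 -0.31]
shift [ 0.155 -0.052  0.288]
turn [ 0.061  0.198 -0.563]
```

jog_arm(
  commands=[
    [-0.23,[0,0,0],[0.015,0.05,-0.141]],
    [-0.23,[0,0,0],[0.015,0.05,-0.141]],
    [-0.23,[0,0,0],[0.015,0.05,-0.141]],
    [-0.23,[0,0,0],[0.015,0.05,-0.141]],
    [-0.23,[0,0,0],[0,0,0]],
  ],
)

```text
t: 5.95
ee_pos: [473.2, 171.6, 182.7]
orientation: [0.213, 2.96, -0.013]
ft_force: [-0.6, 0.5, 0.4]
width: 33.6
grasp_force: 0.0
```

```bash
python3 -c "
from h import *
need(-110,138,30,10)"
```

```text
t 5.95 jig tcp [-105.2  136.1  182.7] toolx [-0.985  0.004 -0.173] toolz [ 0.173  0.003 -0.985] F [-0.7  0.4  0.4] w 33.6 q [ 0.37  0.24  2.03 -0.12  0.72 -0.96]
shift [0.311 0.013 1.496]
turn [ 0.004 -0.001 -0.006]
```

jog_arm(
  commands=[
    [-0.23,[0.062,0.003,0.3],[0,0,0]],
    [-0.23,[0.062,0.003,0.3],[0,0,0]],
    [-0.23,[0.062,0.003,0.3],[0,0,0]],
    [-0.23,[0.062,0.003,0.3],[0,0,0]],
    [-0.23,[0.062,0.003,0.3],[0,0,0]],
    [-0.23,[0,0,0],[0,0,0]],
  ],
)

```text
t: 6.55
ee_pos: [464.2, 172.5, 24.8]
orientation: [0.217, 2.967, -0.019]
ft_force: [0.3, -0.4, 0.3]
width: 33.9
grasp_force: 0.0
```

```bash
python3 -c "
from h import *
need(-98,138,30,10)
need(-66,138,30,10)"
```

```text
t 6.55 jig tcp [-114.2  135.8   24.8] toolx [-0.986  0.006 -0.166] toolz [ 0.166 -0.002 -0.986] F [ 0.4 -0.3  0.3] w 33.9 q [ 0.38  0.54  2.11 -0.25  0.36 -0.82]
shift [-0.168  0.023 -0.024]
turn [-0.002 -0.01  -0.008]
t 6.55 jig tcp [-114.2  135.8   24.8] toolx [-0.986  0.006 -0.166] toolz [ 0.166 -0.002 -0.986] F [ 0.4 -0.3  0.3] w 33.9 q [ 0.38  0.54  2.11 -0.25  0.36 -0.82]
shift [-0.484  0.025  0.029]
turn [-0.002 -0.01  -0.008]
```

jog_arm(
  commands=[
    [-0.23,[-0.09,0.023,-0.045],[0,0,0]],
    [-0.23,[-0.04,0,0.007],[0,0,0]],
    [-0.23,[-0.04,0,0.007],[0,0,0]],
    [-0.23,[-0.04,0,0.007],[0,0,0]],
    [-0.23,[-0.04,0,0.007],[0,0,0]],
    [-0.23,[-0.04,0,0.007],[0,0,0]],
    [-0.23,[-0.04,0,0.007],[0,0,0]],
    [-0.23,[-0.04,0,0.007],[0,0,0]],
    [-0.23,[-0.04,0,0.007],[0,0,0]],
  ],
)

```text
t: 7.45
ee_pos: [505.1, 169.0, 33.6]
orientation: [0.215, 2.966, -0.018]
ft_force: [-9.0, 2.0, 6.7]
width: 33.8
grasp_force: 4.2
```

```bash
cat >> h.py <<'E'
def bricks(fn=None):
    d=get_image("scene");P=pts(d)
    if fn: cv2.imwrite(fn,d["image"])
    hsv=cv2.cvtColor(d["image"],cv2.COLOR_BGR2HSV);Q=(P-O)@J
    m=((abs(hsv[...,0].astype(int)-20)<8)&(hsv[...,1]>120)&(hsv[...,2]>60)).astype(np.uint8)
    m&=(d["z_map"]>0);k,l,s,c=cv2.connectedComponentsWithStats(m)
    for i in range(1,k):
        q=Q[l==i]
        if s[i,4]>200 and abs(q.mean(0)[0])<250:
            zt=np.percentile(q[:,2],97);t=q[q[:,2]>zt-6]
            rc=cv2.minAreaRect(t[:,:2].astype(np.float32))
            print("must",c[i].round(),"ztop",zt.round(1),"jig c",np.round(rc[0],1),np.round(rc[1],1),round(rc[2],1))
E
python3 -c "
from h import *
need(-66,138,30,10);bricks('pics/s2.png')"
```

```text
t 7.45 jig tcp [-73.2 137.9  33.6] toolx [-0.986  0.005 -0.168] toolz [ 0.168 -0.001 -0.986] F [-9.2  0.7  6.7] w 33.8 q [ 0.35  0.55  2.03 -0.2   0.42 -0.9 ]
shift [-0.065  0.001  0.047]
turn [-0.001 -0.008 -0.006]
must [575.  40.] ztop 129.7 jig c [-14.3 698. ] [220.1 154.2] 47.7
must [381. 198.] ztop 112.3 jig c [-42.3 159. ] [ 61.  121.5] 7.5
must [281. 182.] ztop 80.6 jig c [-150.4   60. ] [51.  59.7] 44.1
must [281. 205.] ztop 59.0 jig c [-147.4   56.6] [47.2  3.4] 45.4
must [504. 394.] ztop 18.3 jig c [229.8  67.6] [ 19.5 302.4] 0.1
```

View pics/s2.png

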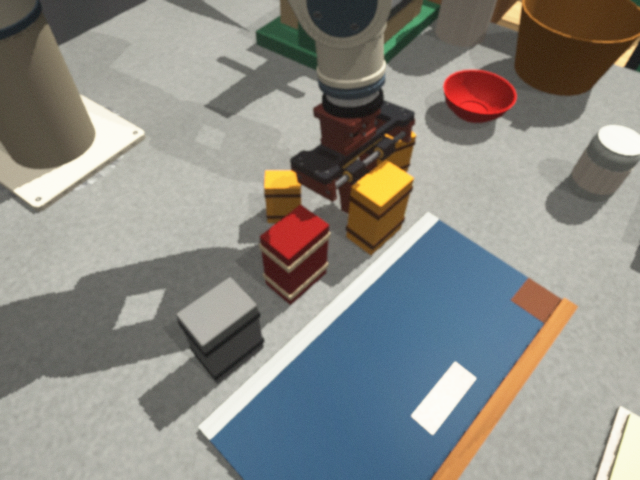

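The brick at (380,205) is upright and sliding, with about 12 mm of gap left. The red and grey bricks are untouched.

jog_arm(
  commands=[
    [-0.23,[-0.03,0,0.015],[0,0,0]],
    [-0.23,[-0.03,0,0.015],[0,0,0]],
    [-0.23,[-0.03,0,0.005],[0,0,0]],
  ],
)

```text
t: 7.8
ee_pos: [514.5, 167.6, 31.5]
orientation: [0.215, 2.966, -0.018]
ft_force: [-7.2, 0.8, 3.7]
width: 34.1
grasp_force: 3.3
```

jog_arm(
  commands=[
    [-0.23,[-0.02,0,0.003],[0,0,0]],
    [-0.23,[-0.02,0,0.003],[0,0,0]],
  ],
)

```text
t: 8.0
ee_pos: [518.0, 166.9, 31.4]
orientation: [0.215, 2.967, -0.019]
ft_force: [-13.6, 3.9, 9.5]
width: 33.9
grasp_force: 7.0
```

```bash
python3 -c "
from h import *
need(-60,138,30,10);bricks('pics/s3.png')"
```

```text
t 8.0 jig tcp [-60.1 137.6  31.4] toolx [-0.986  0.005 -0.167] toolz [ 0.167 -0.001 -0.986] F [-14.    1.9   9.5] w 33.9 q [ 0.33  0.57  2.01 -0.19  0.43 -0.93]
shift [0.001 0.004 0.014]
turn [-0.002 -0.009 -0.006]
must [572.  39.] ztop 129.5 jig c [-13.4 698.3] [219.8 153.6] 49.1
must [387. 203.] ztop 112.3 jig c [-26.8 141.1] [60.3 85.3] 7.0
must [282. 191.] ztop 80.2 jig c [-147.8   57.1] [50.5 68.2] 45.3
must [504. 394.] ztop 18.2 jig c [229.7  67.8] [ 19.5 303.8] 0.1
```

jog_arm(
  commands=[
    [-0.23,[-0.02,0,0.003],[0,0,0]],
    [-0.23,[0,0,0],[0,0,0]],
  ],
)

```text
t: 8.25
ee_pos: [518.1, 166.7, 31.4]
orientation: [0.215, 2.97, -0.02]
ft_force: [-16.5, 4.1, 11.1]
width: 33.7
grasp_force: 8.2
```

```bash
python3 -c "
from h import *
need(-80,138,30,10);need(-72,138,85,10);
d=get_image('scene');cv2.imwrite('pics/s4.png',cv2.resize(d['image'][80:300,280:480],None,fx=2.7,fy=2.7,interpolation=2))"
```

```text
t 8.25 jig tcp [-60.  137.5  31.4] toolx [-0.986  0.005 -0.164] toolz [ 0.164 -0.002 -0.986] F [-16.9   1.8  11.1] w 33.7 q [ 0.33  0.57  2.   -0.18  0.43 -0.93]
shift [ 0.199  0.004 -0.019]
turn [-0.003 -0.012 -0.006]
t 8.25 jig tcp [-60.  137.5  31.4] toolx [-0.986  0.005 -0.164] toolz [ 0.164 -0.002 -0.986] F [-16.9   1.8  11.1] w 33.7 q [ 0.33  0.57  2.   -0.18  0.43 -0.93]
shift [ 0.03   0.004 -0.549]
turn [-0.003 -0.012 -0.006]
```

View pics/s4.png

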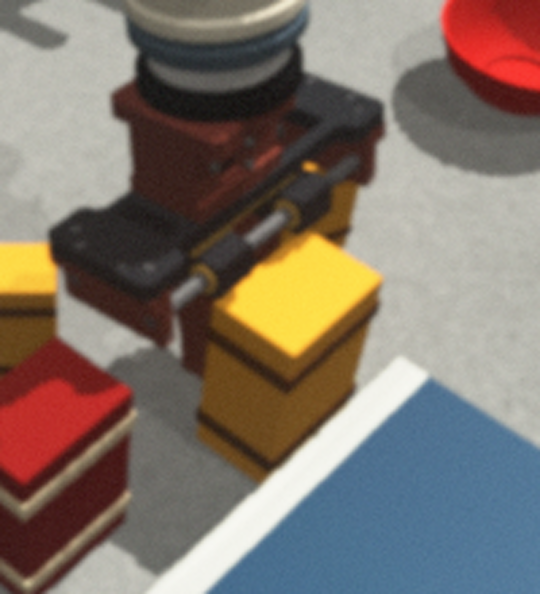

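The picture shows the brick flush with and square to the fence, its foot near (265,475), and the tool stalled at jig x = −60. Next I'll back off, raise the tool and push high.

jog_arm(
  commands=[
    [-0.23,[0.08,0,-0.01],[0,0,0]],
    [-0.23,[0.1,0,-0.02],[0,0,0]],
    [-0.23,[-0.05,0,-0.28],[0,0,0]],
    [-0.23,[-0.05,0,-0.28],[0,0,0]],
    [-0.23,[0,0,0],[0,0,0]],
  ],
)

```text
t: 8.8
ee_pos: [506.5, 170.7, 91.4]
orientation: [0.213, 2.957, -0.012]
ft_force: [-0.0, 0.4, -0.1]
width: 34.0
grasp_force: 0.0
```

```bash
python3 -c "
from h import *
need(-60,138,86,10);need(-20,138,86,10)"
```

```text
t 8.8 jig tcp [-72.1 139.8  91.4] toolx [-0.984  0.005 -0.176] toolz [ 0.176  0.004 -0.984] F [-0.1  0.4 -0.1] w 34.0 q [ 0.35  0.44  2.02 -0.16  0.53 -0.95]
shift [-0.11  -0.018  0.074]
turn [ 0.005  0.003 -0.006]
t 8.8 jig tcp [-72.1 139.8  91.4] toolx [-0.984  0.005 -0.176] toolz [ 0.176  0.004 -0.984] F [-0.1  0.4 -0.1] w 34.0 q [ 0.35  0.44  2.02 -0.16  0.53 -0.95]
shift [-0.503 -0.016  0.144]
turn [ 0.005  0.003 -0.006]
```

jog_arm(
  commands=[
    [-0.23,[-0.06,-0.016,0.05],[0,0,0]],
    [-0.23,[-0.05,0,0.009],[0,0,0]],
    [-0.23,[-0.05,0,0.009],[0,0,0]],
    [-0.23,[-0.05,0,0.009],[0,0,0]],
    [-0.23,[-0.05,0,0.009],[0,0,0]],
    [-0.23,[-0.05,0,0.009],[0,0,0]],
    [-0.23,[-0.05,0,0.009],[0,0,0]],
    [-0.23,[-0.05,0,0.009],[0,0,0]],
  ],
)

```text
t: 9.6
ee_pos: [546.4, 162.0, 83.2]
orientation: [0.213, 2.964, -0.017]
ft_force: [-1.5, 1.0, 1.9]
width: 33.6
grasp_force: 0.9
```

```bash
python3 -c "
from h import *
need(-20,138,86,10);bricks('pics/s5.png')"
```

```text
t 9.6 jig tcp [-31.4 136.7  83.2] toolx [-0.985  0.004 -0.17 ] toolz [ 0.17   0.    -0.985] F [-1.7  0.7  1.9] w 33.6 q [ 0.31  0.49  1.94 -0.14  0.55 -1.01]
shift [-0.117  0.013 -0.008]
turn [ 0.    -0.005 -0.005]
must [571.  40.] ztop 129.4 jig c [-14.9 697.3] [218.7 155.7] 48.1
must [282. 182.] ztop 80.1 jig c [-159.    68.2] [50.4 36.5] 44.8
must [413. 207.] ztop 120.4 jig c [  3.6 136.3] [71.3 19.5] 89.5
must [281. 205.] ztop 58.7 jig c [-147.1   56.3] [47.2  3.3] 45.3
must [381. 233.] ztop 88.6 jig c [ -1.1 101.7] [ 2.8 37.2] 89.3
must [505. 394.] ztop 18.4 jig c [229.8  68. ] [ 19.7 303. ] 0.1
```

View pics/s5.png

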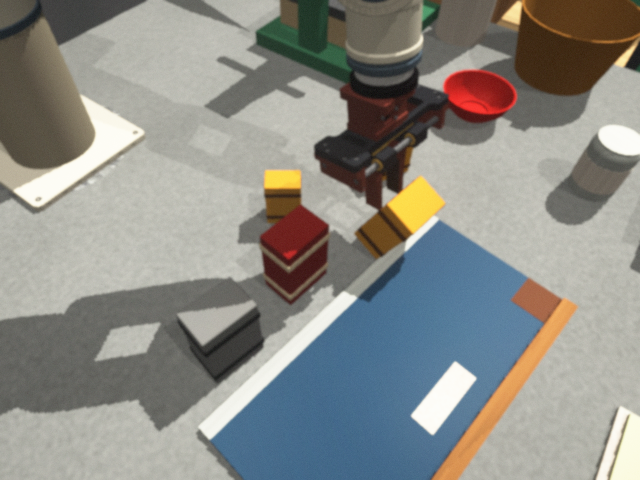

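The brick at (405,215) is tipping cleanly and squarely (89.5°), at roughly 20°. I'll keep pushing slowly past the balance point.

jog_arm(
  commands=[
    [-0.23,[-0.04,0,0.0],[0,0,0]],
    [-0.23,[-0.04,0,0.0],[0,0,0]],
    [-0.23,[-0.04,0,0.0],[0,0,0]],
    [-0.23,[-0.04,0,0.0],[0,0,0]],
    [-0.23,[-0.04,0,0.0],[0,0,0]],
    [-0.23,[-0.04,0,0.0],[0,0,0]],
    [-0.23,[0,0,0],[0,0,0]],
    [-0.23,[0,0,0],[0,0,0]],
  ],
)

```text
t: 10.45
ee_pos: [569.1, 158.6, 87.5]
orientation: [0.213, 2.964, -0.017]
ft_force: [-0.6, 0.3, 0.2]
width: 33.7
grasp_force: 0.0
```

```bash
python3 -c "
from h import *
need(-110,138,190);bricks('pics/s6.png')"
```

```text
t 10.45 jig tcp [ -8.4 136.6  87.5] toolx [-0.985  0.004 -0.17 ] toolz [ 0.17   0.    -0.985] F [-0.6  0.2  0.2] w 33.7 q [ 0.29  0.51  1.9  -0.13  0.58 -1.04]
shift [ 0.827  0.011 -1.183]
must [574.  41.] ztop 129.5 jig c [-15.1 698.1] [217.6 155.1] 47.8
must [282. 191.] ztop 80.1 jig c [-158.7   68.4] [50.5 37.1] 43.5
must [410. 241.] ztop 62.3 jig c [ 28.4 136.5] [72.5 62.1] 89.2
must [377. 229.] ztop 62.4 jig c [-13.3 118.5] [25.8 36.4] 2.1
must [440. 261.] ztop 62.1 jig c [ 73.2 136.8] [72.7 21.4] 88.2
must [504. 394.] ztop 18.3 jig c [229.7  68.1] [ 19.4 303. ] 0.1
```

View pics/s6.png

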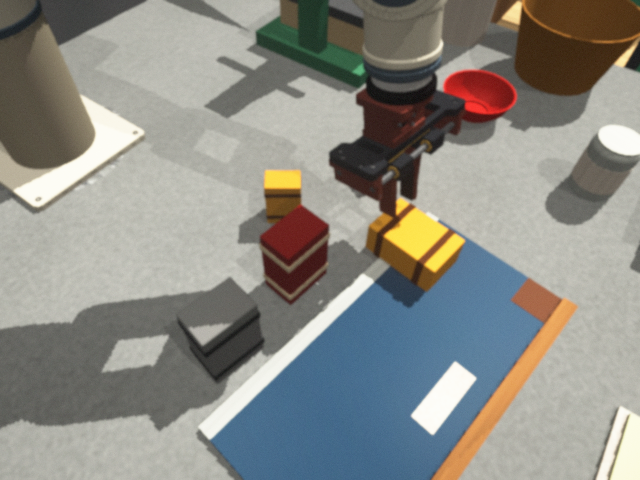

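The brick lies flat on the portfolio, at pixels (370,235) to (460,245), and square. I'll retract and measure where its foot end is.

jog_arm(
  commands=[
    [-0.23,[0,0,-0.3],[0,0,0]],
    [-0.23,[0.1,0,-0.4],[0,0,0]],
    [-0.23,[0.3,0,-0.4],[0,0,0]],
    [-0.23,[0.45,0,0],[0,0,0]],
    [-0.23,[0.45,0,0],[0,0,0]],
    [-0.23,[0,0,0],[0,0,0]],
  ],
)

```text
t: 11.1
ee_pos: [417.5, 178.5, 172.4]
orientation: [0.211, 2.969, -0.02]
ft_force: [-0.3, -0.8, -0.4]
width: 34.1
grasp_force: 0.0
```

```bash
python3 -c "
from h import *
tool()
for n in('scene','top'):
    d=get_image(n);Q=(pts(d)-O)@J
    m=((Q[...,0]>-45)&(Q[...,0]<110)&(Q[...,1]>80)&(Q[...,1]<200)&(Q[...,2]>53)&(Q[...,2]<70))
    q=Q[m];print(n,cv2.minAreaRect(q[:,:2].astype(np.float32)),np.median(q[:,2]),np.percentile(q[:,2],[5,95]),q[:,:2].min(0),q[:,:2].max(0))
    # tilt plane
    print(np.linalg.lstsq(np.c_[q[:,:2],np.ones(len(q))],q[:,2],rcond=None)[0])
    # fence near edge in y 40..90
    hsv=cv2.cvtColor(d['image'],cv2.COLOR_BGR2HSV)
    for y in(-40,60,80,100):
        f=(abs(Q[...,1]-y)<4)&(abs(Q[...,2]-10)<6)&(hsv[...,1]<50)&(hsv[...,2]>120)&(abs(Q[...,0])<40)
        if f.sum(): print('fence',y,np.percentile(Q[f][:,0],[2,98]),np.median(Q[f][:,2]))
cv2.imwrite('pics/t7.png',d['image'])"
```

```text
t 11.1 jig tcp [-161.3  135.2  172.4] toolx [-0.986  0.002 -0.165] toolz [ 0.165 -0.002 -0.986] F [-0.2 -0.8 -0.4] w 34.1 q [ 0.44  0.2   2.12 -0.15  0.69 -0.88]
scene ((28.247081756591797, 137.52301025390625), (76.69256591796875, 110.89030456542969), 89.41163635253906) 60.719088149403944 [57.35183959 62.30801183] [-27.42452412  99.45734702] [ 83.38664991 176.2422076 ]
[-3.54187165e-03  2.04233204e-02  5.78551807e+01]
fence -40 [ 0.77556716 20.52065909] 10.560525989514645
fence 60 [ 0.60390975 20.82559899] 10.700130069622219
fence 80 [ 0.68216062 19.46801648] 10.542109668376384
fence 100 [ 1.68847038 17.44619491] 10.30003499238569
top ((27.26152801513672, 137.03392028808594), (73.79690551757812, 110.34553527832031), 89.89080810546875) 59.665564366847434 [57.36332957 61.77533787] [-27.84765767 100.06665741] [ 82.45931968 173.98460668]
[2.58675784e-03 2.60383840e-03 5.91869192e+01]
fence -40 [-0.24116701 20.39617671] 9.515931478092739
fence 60 [-0.31018672 20.83643232] 9.17279748397982
fence 80 [ 1.30395308 18.32024971] 9.47638963074212
fence 100 [ 1.64110039 18.23943212] 9.460120031592396
```

View pics/t7.png

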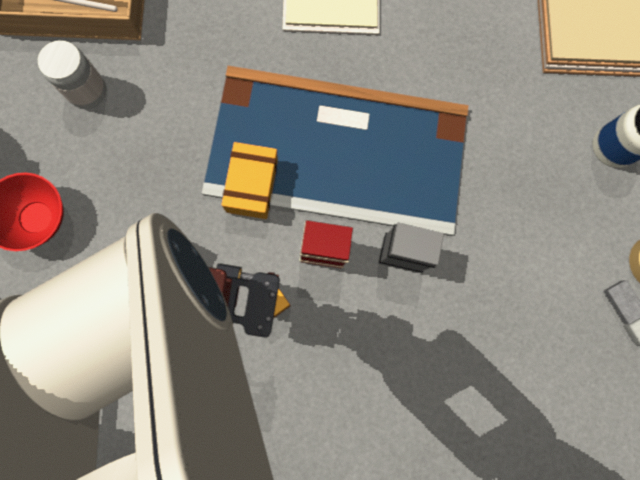

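The foot end sits at jig x ≈ −27, so the brick overhangs the fence by more than a pure tip would give. The brick is square to within 0.5° and flat. I'll nudge it gently forward about 13 mm with both fingertips, so that the foot end really is at the fence.

```bash
python3 -c "
from h import *
need(-65,137.5,100,10);need(-65,137.5,32,10)"
```

```text
t 11.2 jig tcp [-155.8  137.4  174.1] toolx [-0.985  0.003 -0.17 ] toolz [ 0.17   0.001 -0.985] F [ 1.2  0.9 -0.2] w 33.8 q [ 0.44  0.2   2.12 -0.15  0.69 -0.88]
shift [-0.768  0.003  0.885]
turn [ 0.001 -0.004 -0.003]
t 11.2 jig tcp [-155.8  137.4  174.1] toolx [-0.985  0.003 -0.17 ] toolz [ 0.17   0.001 -0.985] F [ 1.2  0.9 -0.2] w 33.8 q [ 0.44  0.2   2.12 -0.15  0.69 -0.88]
shift [-0.652  0.002  1.555]
turn [ 0.001 -0.004 -0.003]
```

jog_arm(
  commands=[
    [-0.23,[-0.4,0,0.07],[0,0,0]],
    [-0.23,[-0.37,0,0.1],[0,0,0]],
    [-0.23,[0,0,0.35],[0,0,0]],
    [-0.23,[0,0,0.35],[0,0,0]],
    [-0.23,[0.06,0,0.34],[0,0,0]],
    [-0.23,[0.06,0,0.34],[0,0,0]],
    [-0.23,[0,0,0],[0,0,0]],
    [-0.23,[0,0,0],[0,0,0]],
  ],
)

```text
t: 12.0
ee_pos: [514.1, 166.6, 32.0]
orientation: [0.214, 2.964, -0.017]
ft_force: [0.8, -0.3, 1.2]
width: 33.8
grasp_force: 0.0
```

```bash
python3 -c "
from h import *
need(-24,137.5,32,10)"
```

```text
t 12.0 jig tcp [-64.  136.9  32. ] toolx [-0.986  0.004 -0.169] toolz [ 0.169 -0.    -0.986] F [ 0.9 -0.2  1.2] w 33.8 q [ 0.34  0.56  2.02 -0.19  0.42 -0.92]
shift [-0.394  0.008  0.067]
turn [-0.    -0.006 -0.006]
```

jog_arm(
  commands=[
    [-0.23,[-0.05,0.004,0.009],[0,0,0]],
    [-0.23,[-0.05,0.004,0.009],[0,0,0]],
    [-0.23,[-0.05,0,0.009],[0,0,0]],
    [-0.23,[-0.05,0,0.009],[0,0,0]],
    [-0.23,[-0.04,0,0.007],[0,0,0]],
    [-0.23,[-0.04,0,0.007],[0,0,0]],
    [-0.23,[-0.04,0,0.007],[0,0,0]],
    [-0.23,[-0.04,0,0.007],[0,0,0]],
    [-0.23,[-0.03,0,0.005],[0,0,0]],
    [-0.23,[0,0,0],[0,0,0]],
  ],
)

```text
t: 13.0
ee_pos: [551.0, 161.5, 31.5]
orientation: [0.214, 2.967, -0.019]
ft_force: [-5.1, -0.6, 2.8]
width: 34.0
grasp_force: 2.4
```

```bash
cat > m.py <<'E'
from h import *
tool()
for n in('scene','top'):
    d=get_image(n);Q=(pts(d)-O)@J
    m=((Q[...,0]>-30)&(Q[...,0]<125)&(Q[...,1]>80)&(Q[...,1]<200)&(Q[...,2]>53)&(Q[...,2]<66))
    q=Q[m];print(n,cv2.minAreaRect(q[:,:2].astype(np.float32)),np.median(q[:,2]),np.percentile(q[:,0],[1,99]))
E
python3 m.py
```

```text
t 13.0 jig tcp [-26.7 136.9  31.5] toolx [-0.986  0.004 -0.167] toolz [ 0.167 -0.001 -0.986] F [-5.  -1.3  2.8] w 34.0 q [ 0.3   0.59  1.94 -0.16  0.46 -0.98]
scene ((32.230865478515625, 136.87185668945312), (124.0732650756836, 75.57581329345703), 0.19911392033100128) 60.67941273867163 [-24.68253005  93.59944108]
top ((65.49475860595703, 108.54822540283203), (89.17948913574219, 42.27537155151367), 33.46390914916992) 59.73318898024252 [21.80817116 92.60511874]
```

The far end is now at about 94, so the foot end is at about −16, with the brick still square. I'll retract and verify.

jog_arm(
  commands=[
    [-0.23,[0.15,0,-0.03],[0,0,0]],
    [-0.23,[0.2,0,-0.03],[0,0,0]],
    [-0.23,[0,0,-0.4],[0,0,0]],
    [-0.23,[0,0,-0.45],[0,0,0]],
    [-0.23,[0,0,-0.45],[0,0,0]],
    [-0.23,[0.4,0,0],[0,0,0]],
    [-0.23,[0.3,0,0],[0,0,0]],
    [-0.23,[0,0,0],[0,0,0]],
    [-0.23,[0,0,0],[0,0,0]],
  ],
)

```text
t: 14.0
ee_pos: [427.0, 180.2, 148.4]
orientation: [0.211, 2.963, -0.016]
ft_force: [0.4, -0.7, -0.1]
width: 33.7
grasp_force: 0.0
```

```bash
python3 m.py; python3 - <<'E'
from h import *
d=get_image("top");P=pts(d)
for n,c in dict(red=(327,240),grey=(418,242)).items():
    v,u=np.mgrid[:480,:640];m=(abs(P[...,2]-109.5)<7)&(abs(u-c[0])<45)&(abs(v-c[1])<45)
    k,l=cv2.connectedComponents(m.astype(np.uint8));m=l==l[c[1],c[0]];print(n,cv2.minAreaRect(P[m][:,:2].astype(np.float32)))
E
```

```text
t 14.0 jig tcp [-152.1  138.2  148.4] toolx [-0.985  0.003 -0.171] toolz [ 0.171  0.001 -0.985] F [ 0.5 -0.6 -0.1] w 33.7 q [ 0.44  0.25  2.13 -0.16  0.62 -0.87]
scene ((39.21400833129883, 136.5620574951172), (75.29051971435547, 109.96321868896484), 89.1543960571289) 60.69220106322629 [-14.26104411  93.61367462]
top ((37.878746032714844, 136.05706787109375), (73.67095184326172, 110.54528045654297), 89.68994140625) 59.66889428417687 [-16.23128726  91.34837458]
red ((494.4073181152344, 29.699344635009766), (72.03760528564453, 50.316558837890625), 82.8925552368164)
grey ((492.32122802734375, -105.30632781982422), (72.1559066772461, 50.23334503173828), 77.92809295654297)
```

The brick is flat (top at 60 mm), square to within 1°, and its foot end is at the fence. The red and grey bricks haven't moved, and the robot is clear.

```bash
python3 -c "
from workcell import *
print(close_job())"
```

```text
the job is handed in; nothing more can be done
None
```

I pushed the large mustard brick to the fence and tipped it over; it lies flat on the portfolio, square to within 1°, after I slid it about 11 mm forward across the glued surface, with its foot end still overhanging the fence's near edge by about 16 mm. The red and grey bricks have not moved, and the job is handed in.

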